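# Nest the saucepans with their handles fanned

## Task

Nest the three saucepans for putting away: the middle one inside the large one and the small one inside the middle one, each standing flat on the floor of the pan below. Fan the handles out so that every two of them are at least an eighth of a turn apart and a hand can take any one. Leave the large pan where it stands, set the others down rather than dropping them in, and do not disturb the mug, bottle and tin behind.

Things in the scene. Friction and masses are not known exactly. Their poses are not given: they have to be found in the camera images.
- pan_large: largest of three open steel saucepans: outer diameter 180 mm, height 60, walls 3, floor 4 thick, about 0.8 kg, loose. Origin under its centre, z up, its one handle points along -x (at the start towards the robot): a steel neck climbs 18 mm from the rim, then a level black grip, 18 wide, 12 thick, its middle height 72 mm above the underside, from 112 to 202 mm from the pan's axis
- pan_medium: middle-sized of three open steel saucepans: outer diameter 140 mm, height 64, walls 3, floor 4 thick, about 0.35 kg, loose. Origin under its centre, z up, its one handle points along -x (at the start towards the robot): a steel neck climbs 18 mm from the rim, then a level black grip, 18 wide, 12 thick, its middle height 76 mm above the underside, from 92 to 167 mm from the pan's axis
- pan_small: smallest of three open steel saucepans: outer diameter 104 mm, height 68, walls 3, floor 4 thick, about 0.25 kg, loose. Origin under its centre, z up, its one handle points along -x (at the start towards the robot): a steel neck climbs 18 mm from the rim, then a level black grip, 18 wide, 12 thick, its middle height 80 mm above the underside, from 74 to 149 mm from the pan's axis
- pan_large_handle (a point): midline point of the large pan's grip, 130 mm from the pan's axis. It overhangs the worktop's edge or lies near it
- pan_medium_handle (a point): midline point of the middle pan's grip, 130 mm from the pan's axis. Pinch the grip across its width from above, near the neck. Nested, the pan's underside is 4 mm above the large pan's, with 17 mm of room all round; its handle passes over that rim, but laid over the large pan's grip it would foul it by 4 mm and stand crooked
- pan_small_handle (a point): midline point of the small pan's grip, 130 mm from the pan's axis. Pinch the grip across its width from above, near the neck. Nested, the pan's underside is 4 mm above the middle pan's, with 15 mm of room all round; its handle passes over that rim, but laid over the middle pan's grip it would foul it by 4 mm and stand crooked
- mug: two-tone mug, 86 mm across, 88 mm high, standing behind the pans; origin under its centre; leave alone
- soap: green washing-up liquid bottle, 44x73 mm, 205 mm high, standing behind the pans; origin under its centre; leave alone
- tin: food tin, 75 mm across, 110 mm high, standing behind the pans; origin under its centre; leave alone

How it is judged:
At the end, for the whole second after the job is handed in: Large pan on the worktop, middle pan on its floor, small pan on the middle one's floor (underside under 8 mm above that of the pan below, centres within 22 mm), upright within 3.4 degrees, at rest; marked handle points pairwise 75 mm or more apart from above (about 34 degrees) (horizontal distance between pan_medium and pan_large below 0.022 m and z of pan_medium in the frame of pan_large between 0 and 0.008 m and horizontal distance between pan_small and pan_medium below 0.022 m and z of pan_small in the frame of pan_medium between 0 and 0.008 m and angle between each of pan_large, pan_medium, pan_small's own z axis and vertical below 0.06 rad and linear speed of each of pan_large, pan_medium, pan_small below 0.02 m/s and height (world z) of pan_large between -0.005 and 0.005 m and horizontal distance between pan_large_handle and pan_medium_handle above 0.075 m and horizontal distance between each of pan_medium_handle, pan_large_handle and pan_small_handle above 0.075 m); the robot touches nothing.
It fails at once if the large pan is shifted more than 50 mm (distance of pan_large from where it was at the start of the episode above 0.05 m).
It fails at once if a pan is dropped or rammed into another (more than 35 N between two pans) (contact force between any of pan_medium, pan_small and pan_large above 35 N or contact force between pan_small and pan_medium above 35 N).
It fails at once if the mug, bottle or tin is shifted more than 40 mm (distance of any of mug, soap, tin from where it was at the start of the episode above 0.04 m).
It also fails if it takes over 61 s, if anything falls off the work surface, if the arm or the gripper's body presses on something with over 40 N, if the wrist force passes 120 N, or if a joint passes its speed limit or range.

## Robot

A 6-joint arm with a two-finger parallel gripper is mounted at the origin on a cart in front of the work surface, level with it; the furniture and walls round the work are solid. World frame = base frame: x ahead of the robot, y to its left, z up, the work surface at z = 0. Lengths are in m, angles in rad, forces in N, time in s.
With the tool pointing down it reaches from about 0.35 to 0.975 m from the base axis. Payload 4.9 kg.
Tool frame: the origin (TCP) lies at the very end of the fingers, on their centre line; the grasp point (between the pads) lies 19 mm behind it; z points along the fingers, x is the direction in which the jaws open and shut, and the axes are right-handed (so a half turn about z gives the same grasp; the last joint's range is limited). The gripper opens to 85 mm and grips with 20 to 120 N. Pads are 22 mm wide; open, the fingers measure 114 mm over their backs; the gripper's body (76 mm by 85 mm) begins 54 mm behind the grasp point. The pads swing forward as they close: fully open they stand 13 mm farther back than shut.
Start: joints at [-1.29, 0.053, 1.613, -0, 1.476, -0.119], TCP at [0.243, -0.576, 0.231] pointing down, gripper open.
Joint ranges: [-3.01, 3.01], [-1.01, 2.22], [0.06, 2.58], [-1.02, 4.17], [0.09, 2.62], [-3.14, 3.14]. Speed limits (rad/s): [2.57, 2.57, 3.14, 3.14, 3.14, 3.14].

## Interface

Orientations are given as a rotation vector (axis times angle).
In Python, from station import monitor, imaging, ticket gives the robot as it stands.
- The arm moves only by the tool step_arm, never from a script. Its argument "targets" is one flat list of numbers, 4 for each row, row after row: the shift along the tool's x, y, z in m, then the turn about the tool's z in rad. In form: [tx, ty, tz, roll, tx, ty, tz, roll, ...]. A call has 1 to 12 rows; each row is the pose to reach, as a shift and turn from the pose measured when the call began, along the tool's axes at that moment; what a row does not reach only later rows make up. A row lasts 1/12 s, in which the tool goes at most 41.7 mm and 7.16 degrees, less where a joint would pass 70% of its speed; a pose out of reach is approached as far as the arm can. A call with a gripper value outside its range is refused whole. "grip" is the finger opening in m, from 0 to 0.0854, set as the call begins (left out, the last holds). The fingers move at their own pace and stop on an object; "force" is the grip in N (left out, the last holds). Time passes only in rows, so rows that repeat a pose let the fingers close. It gives the time, the measured TCP pose, the force and the opening at its end, in the units of the state.
- monitor.get_obs(): the state, without advancing time (a new reading comes with each control period).
- imaging.get_image(name): name is "scene" or "top" or "wrist"; returns a dict with "color" (384x512x3 uint8, red, green, blue), "depth" (384x512 float32, m along the optical axis (not along the pixel's ray), 0 where there is no reading), "fov_y" (degrees; the focal length in pixels is half the picture's height over the tangent of half this angle, whatever the lens; pixels are square), "cx", "cy" (the principal point, pixels), "R" (3x3) and "t" (3): a world point X has camera coordinates R X + t. Camera axes: x right, y down, z forward; pixel columns grow to the right and rows downward; lengths in m; the calibration is good to about 2 mm. A picture is of the moment at which its call begins.
- ticket.finish_job(): hands the job in, once; it reports no verdict.
Trained networks look in a picture, given as the dict that the camera call returned (one of the last four; its "shot" number tells which), for a name from the list of things; names that differ only in an ending like _2 or _b are one class to them, and where a whole thing is asked for, a point or a joint stands for the part that bears it (a point fixed in the world has none). Each returns a list of dicts, best first, with "score" (0 to 1); they miss things now and then, are a little off and sometimes report something else, mostly with a low value. They report only what shows in the picture. A call takes as long as a camera call.
- imaging.search_frame(name, picture): "uv" ([column, row] in pixels, amid what is visible of it).
- imaging.mark_of(name, picture): "uv" ([column, row] in pixels: a listed point, or the origin of a listed thing).
The state is a dict: "t": time; "q": joint angles; "dq": joint speeds; "effort": joint torques, N m; "tool_pos": TCP position; "tool_rot": TCP orientation; "contact_force": force on the tool from outside, world axes, zero at the start; "wrist_torque": the same for the moment, N m; "opening": finger opening in m.
Only numpy, scipy, OpenCV 4.12 (cv2) and the standard library are available. Lean on these libraries where they do the work, as an engineer would, in place of code of your own. Each camera call takes 0.05 s, during which the arm holds its last target.

## Working session

There is one attempt and no reset: what is moved stays moved. The work goes in short steps, Python scripts to look and compute and a tool call to move; the robot and the scene stay as the last step left them, time stands still between calls to the robot, and variables do not carry over. Pictures are saved under pics/ and viewed, and the job is handed in when it is done.

Besides the shell and the picture viewer there is one more tool, called after "Call:" as a command line: name --argument value ..., lists and objects as JSON in quotes. step_arm: Moves the arm, as the interface text tells. Its arguments: {"type":"object","properties":{"targets":{"type":"array","items":{"type":"number"}},"grip":{"type":"number"},"force":{"type":"number"}},"required":["targets"]}

```bash
mkdir -p pics; ls; cat > h.py <<'E'
import numpy as np, cv2
from station import monitor, imaging, ticket
def cam(n):
    return imaging.get_image(n)
def save(p,fn):
    cv2.imwrite('pics/'+fn,cv2.cvtColor(p['color'],cv2.COLOR_RGB2BGR))
def f(p): return p['color'].shape[0]/2/np.tan(np.radians(p['fov_y'])/2)
def world(p,uv,d=None):
    u,v=uv
    if d is None:
        a=p['depth'][int(v)-1:int(v)+2,int(u)-1:int(u)+2]; a=a[a>0]; d=np.median(a) if a.size else np.nan
    F=f(p); c=np.array([(u-p['cx'])/F*d,(v-p['cy'])/F*d,d])
    return np.array(p['R']).T@(c-np.array(p['t']))
def cloud(p):
    D=p['depth'];F=f(p); v,u=np.mgrid[:D.shape[0],:D.shape[1]]
    c=np.stack([(u-p['cx'])/F*D,(v-p['cy'])/F*D,D],-1)
    W=(c-np.array(p['t']))@np.array(p['R']); W[D<=0]=np.nan
    return W
def tri(ps,uvs):
    A=[];b=[]
    for p,(u,v) in zip(ps,uvs):
        F=f(p);R=np.array(p['R']);d=R.T@np.array([(u-p['cx'])/F,(v-p['cy'])/F,1]);d/=np.linalg.norm(d)
        o=-R.T@np.array(p['t']);M=np.eye(3)-np.outer(d,d);A.append(M);b.append(M@o)
    return np.linalg.solve(sum(A),sum(b))
E
python3 - <<'E'
from h import *
o=monitor.get_obs();print({k:np.round(v,3) for k,v in o.items()})
S={n:cam(n) for n in('scene','top','wrist')}
for n,p in S.items(): save(p,n+'0.png'); print(n,p['fov_y'],-np.array(p['R']).T@np.array(p['t']))
for n in ['pan_large','pan_medium','pan_small','pan_large_handle','pan_medium_handle','pan_small_handle','mug','soap','tin']:
    uv=[]
    for c in('scene','top'):
        r=imaging.mark_of(n,S[c]); print(n,c,[(np.round(x['uv']),round(x['score'],2)) for x in r[:2]], np.round(world(S[c],r[0]['uv']),3) if r else '')
        if r: uv.append((S[c],r[0]['uv']))
    if len(uv)==2: print('  tri',np.round(tri([a for a,_ in uv],[b for _,b in uv]),3))
E
```

```text
pics
{'t': np.float64(0.0), 'q': array([-1.29 ,  0.053,  1.614, -0.   ,  1.476, -0.119]), 'dq': array([ 0.   ,  0.001,  0.001, -0.001, -0.001,  0.   ]), 'effort': array([ 3.0000e-03, -3.9367e+01, -3.7018e+01,  0.0000e+00,  7.0000e-03,
        0.0000e+00]), 'tool_pos': array([ 0.243, -0.575,  0.23 ]), 'tool_rot': array([-2.617e+00,  1.735e+00,  2.000e-03]), 'contact_force': array([ 0.684,  0.328, -0.463]), 'wrist_torque': array([-0.01 ,  0.013, -0.003]), 'opening': np.float64(0.085)}
scene 43.717638431361266 [0.13098143 0.8167838  0.98708859]
top 54.33429789891272 [ 0.44720928 -0.04424308  1.10783799]
wrist 66.2711334223579 [ 0.31722308 -0.5450778   0.37275493]
pan_large scene [(array([269., 232.]), 0.66)] [0.541 0.01  0.004]
pan_large top [(array([254., 205.]), 0.94)] [0.545 0.004 0.003]
  tri [ 0.545  0.004 -0.004]
pan_medium scene [(array([311., 175.]), 0.93)] [ 0.535 -0.269  0.004]
pan_medium top [] 
pan_small scene [(array([220., 302.]), 0.95)] [0.54  0.269 0.005]
pan_small top [(array([166., 204.]), 0.6)] [0.548 0.267 0.001]
  tri [ 0.546  0.266 -0.002]
pan_large_handle scene [(
[... 329 characters left out ...]
 ]
  tri [ 0.402 -0.26   0.055]
pan_small_handle scene [(array([269., 296.]), 0.85)] [0.417 0.251 0.084]
pan_small_handle top [(array([164., 249.]), 0.84), (array([254., 250.]), 0.48)] [0.417 0.246 0.084]
  tri [0.418 0.247 0.079]
mug scene [(array([220., 198.]), 0.89), (array([254., 163.]), 0.39)] [ 0.711 -0.012  0.045]
mug top [(array([270., 140.]), 0.85)] [ 0.739 -0.043  0.021]
  tri [ 0.738 -0.044  0.007]
soap scene [(array([232., 176.]), 0.92)] [ 0.743 -0.134  0.022]
soap top [] 
tin scene [(array([254., 164.]), 0.69), (array([312., 174.]), 0.35)] [ 0.7   -0.2    0.035]
tin top [(array([328., 146.]), 0.64), (array([253., 205.]), 0.36)] [ 0.696 -0.201  0.106]
  tri [ 0.714 -0.216  0.019]
```

View pics/top0.png

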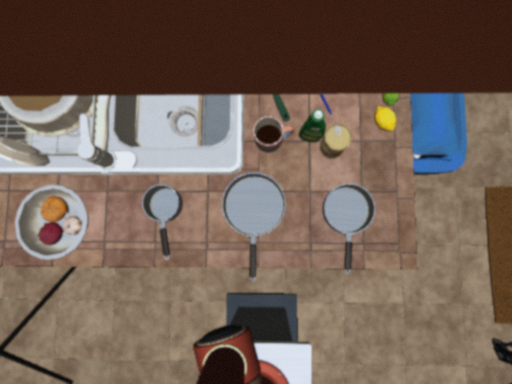

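View pics/scene0.png

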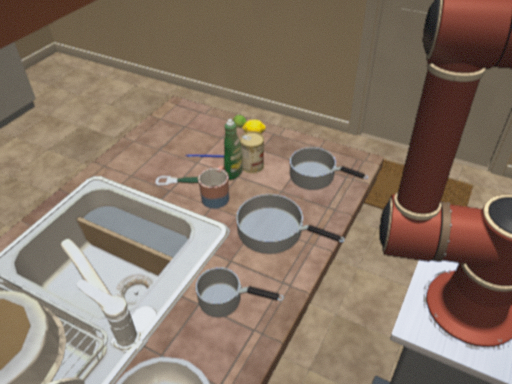

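View pics/wrist0.png

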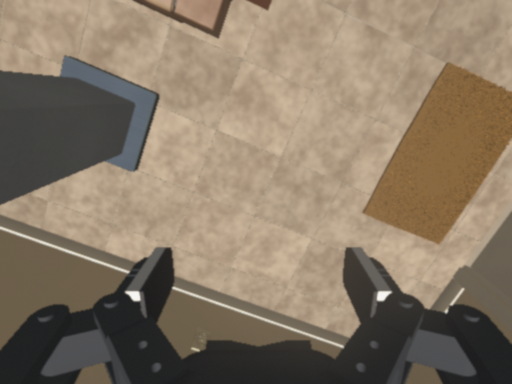

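The top view shows the small pan at (162,203), the large at (254,204) and the medium at (349,209). All handles point down in the image, roughly −x. A dark overhead shelf covers rows 0–93. Next I'll fit the rims and grips from depth in both views.

```bash
cat >> h.py <<'E'
from scipy.optimize import least_squares
RAD=dict(large=.09,medium=.07,small=.052);H=dict(large=.06,medium=.064,small=.068);GZ=dict(large=.072,medium=.076,small=.080)
def rimfit(W,c0,r,h,dz=0,tol=.006):
    c=np.array(c0,float)
    for _ in range(4):
        d=np.hypot(W[...,0]-c[0],W[...,1]-c[1])
        m=(abs(d-r)<(.02 if _<2 else .009))&(abs(W[...,2]-h-dz)<tol)
        P=W[m]
        if len(P)<10: return c,0,np.nan
        s=least_squares(lambda q:np.hypot(P[:,0]-q[0],P[:,1]-q[1])-(r-.0015),c,loss='soft_l1',f_scale=.002); c=s.x
    return c,len(P),np.median(P[:,2])
def grip(W,p,c,lo,hi,zmin,zmax):
    d=np.hypot(W[...,0]-c[0],W[...,1]-c[1])
    m=(d>lo)&(d<hi)&(W[...,2]>zmin)&(W[...,2]<zmax)&(p['color'].max(-1)<90)
    P=W[m]
    if len(P)<5: return None
    a=np.arctan2(P[:,1]-c[1],P[:,0]-c[0]); a0=np.angle(np.mean(np.exp(1j*a)))
    return len(P),a0,P.mean(0)
E
python3 - <<'E'
from h import *
for n in('top','scene'):
    p=cam(n);W=cloud(p)
    for k,c in dict(large=(.545,.004),medium=(.535,-.268),small=(.545,.266)).items():
        c,N,z=rimfit(W,c,RAD[k],H[k]); lo=dict(large=.115,medium=.095,small=.078)[k]; hi=dict(large=.2,medium=.165,small=.147)[k]
        print(n,k,np.round(c,4),N,round(z,4),grip(W,p,c,lo,hi,.055,.1))
E
```

```text
top large [0.5428 0.0042] 296 0.0585 (231, np.float64(-3.0847052961788597), array([ 0.43942713, -0.00235222,  0.07439341]))
top medium [ 0.531  -0.2632] 251 0.0625 (212, np.float64(2.9907867008029534), array([ 0.44980703, -0.24893073,  0.07966062]))
top small [0.5446 0.2672] 191 0.0666 (164, np.float64(-2.945265082188899), array([0.43430027, 0.24530461, 0.08367569]))
scene large [0.5427 0.004 ] 426 0.0599 (190, np.float64(3.116901819147687), array([0.38497177, 0.00777037, 0.07721764]))
scene medium [ 0.5305 -0.2639] 268 0.0641 (115, np.float64(3.0331548103066948), array([ 0.40117928, -0.24990863,  0.08108404]))
scene small [0.5444 0.2673] 328 0.0681 (197, np.float64(-2.9864686160332767), array([0.43286469, 0.24977387, 0.0853446 ]))
```

Both views agree on the rims to within 1 mm, and the heights match the sizes given (0.060, 0.064, 0.068). I'll plan the approach to the medium pan's grip.

```bash
cat >> h.py <<'E'
from scipy.spatial.transform import Rotation as Ro
def plan(pos,psi,n=1,ends=True):
    """pos world TCP, psi jaw yaw deg"""
    o=monitor.get_obs();R=Ro.from_rotvec(o['tool_rot']).as_matrix()
    cur=np.degrees(np.arctan2(R[1,0],R[0,0]));d=R.T@(np.array(pos)-o['tool_pos'])
    roll=-((psi-cur+180)%360-180)
    print('t',round(float(o['t']),2),'pos',np.round(o['tool_pos'],4),'psi',round(cur,1),'tilt',np.round(R[:,2],3),'q6',round(float(o['q'][5]),2),'| shift',np.round(d,4),'roll rad',round(np.radians(roll),3))
    return d,np.radians(roll)
E
python3 -c "
from h import *
plan((.420,-.248,.16),-97.8)"
```

```text
t 1.15 pos [ 0.2433 -0.5757  0.2313] psi -67.1 tilt [ 0. -0. -1.] q6 -0.12 | shift [-0.2331 -0.2903  0.0713] roll rad 0.536
```

Call:
step_arm --targets '[-0.01, -0.012, 0.003, 0.02, -0.03, -0.037, 0.009, 0.07, -0.055, -0.07, 0.017, 0.12, -0.08, -0.1, 0.025, 0.18, -0.105, -0.13, 0.032, 0.24, -0.13, -0.16, 0.04, 0.3, -0.155, -0.19, 0.047, 0.36, -0.18, -0.22, 0.055, 0.41, -0.2, -0.25, 0.061, 0.46, -0.217, -0.272, 0.067, 0.5, -0.228, -0.285, 0.07, 0.525, -0.233, -0.29, 0.071, 0.536]' --grip 0.05

```text
t: 2.15
tool_pos: [0.4203, -0.2459, 0.1596]
tool_rot: [-2.068, 2.365, 0.002]
contact_force: [0.5, -0.9, -0.2]
opening: 0.0496
```

```bash
python3 - <<'E'
from h import *
p=cam('wrist');save(p,'w1.png');W=cloud(p)
r=imaging.mark_of('pan_medium_handle',p);print(r[:2],[np.round(world(p,x['uv']),4) for x in r[:2]])
c=np.array([.5308,-.2636])
g=grip(W,p,c,.095,.165,.055,.1);print(g)
d=np.hypot(W[...,0]-c[0],W[...,1]-c[1])
m=(W[...,2]>.06)&(W[...,2]<.1)&(p['color'].max(-1)<90)
for a in np.arange(.09,.17,.01):
    q=W[m&(d>a)&(d<a+.01)]
    if len(q): print(round(a,2),len(q),np.round(q.min(0),3),np.round(q.max(0),3))
plan((.420,-.248,.058),-97.8)
E
```

```text
[{'uv': [271.2, 214.2], 'score': 0.88}] [array([ 0.4084, -0.2554,  0.082 ])]
(673, np.float64(3.075059878459752), array([ 0.39255444, -0.2543588 ,  0.08133542]))
0.09 94 [ 0.431 -0.266  0.079] [ 0.441 -0.25   0.083]
0.1 44 [ 0.421 -0.265  0.079] [ 0.431 -0.249  0.082]
0.11 50 [ 0.411 -0.264  0.079] [ 0.422 -0.248  0.082]
0.12 64 [ 0.401 -0.264  0.079] [ 0.412 -0.247  0.084]
0.13 93 [ 0.391 -0.262  0.079] [ 0.402 -0.247  0.083]
0.14 183 [ 0.381 -0.261  0.079] [ 0.391 -0.246  0.083]
0.15 191 [ 0.371 -0.261  0.079] [ 0.381 -0.246  0.083]
0.16 23 [ 0.37  -0.259  0.081] [ 0.371 -0.246  0.082]
t 2.25 pos [ 0.4199 -0.2475  0.1602] psi -97.7 tilt [-0. -0. -1.] q6 1.02 | shift [ 0.0005 -0.0002  0.1022] roll rad 0.002
```

View pics/w1.png

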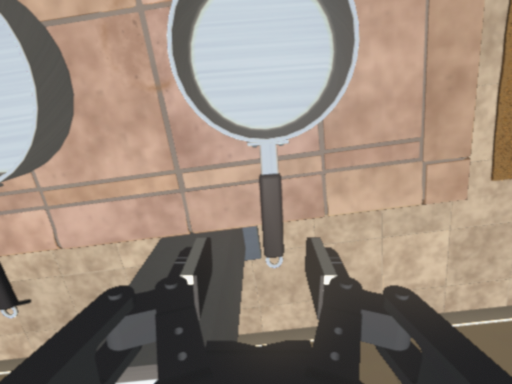

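The wrist view shows the grip from (270,175) to (274,258). Its centreline is about 8 mm further right than the top view gave, and its angle is about 176°. I'm going with the close-up.

```bash
python3 - <<'E'
from h import *
plan((.421,-.256,.058),-94.5)
E
```

```text
t 2.25 pos [ 0.4199 -0.2475  0.1602] psi -97.7 tilt [-0. -0. -1.] q6 1.02 | shift [ 0.0083 -0.0023  0.1022] roll rad -0.055
```

Call:
step_arm --targets '[0.004, -0.001, 0.006, -0.03, 0.008, -0.002, 0.02, -0.055, 0.008, -0.002, 0.04, -0.055, 0.008, -0.002, 0.06, -0.055, 0.008, -0.002, 0.078, -0.055, 0.008, -0.002, 0.09, -0.055, 0.008, -0.002, 0.098, -0.055, 0.008, -0.002, 0.102, -0.055, 0.008, -0.002, 0.102, -0.055]'

```text
t: 3.0
tool_pos: [0.4204, -0.256, 0.0578]
tool_rot: [2.131, -2.308, -0.001]
contact_force: [0.6, -0.5, -0.4]
opening: 0.0503
```

```bash
python3 - <<'E'
from h import *
p=cam('wrist');save(p,'w2.png')
plan((.421,-.256,.058),-94.5)
E
```

```text
t 3.05 pos [ 0.4209 -0.2562  0.0586] psi -94.5 tilt [ 0.    -0.001 -1.   ] q6 0.95 | shift [-0.0003 -0.0001  0.0006] roll rad -0.001
```

View pics/w2.png

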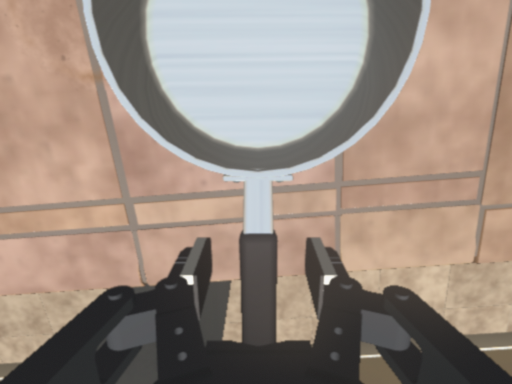

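The handle, at column 258, sits centred between the fingers and is aligned with them. Closing now.

Call:
step_arm --targets '[0, 0, 0, 0, 0, 0, 0, 0, 0, 0, 0, 0, 0, 0, 0, 0, 0, 0, 0, 0, 0, 0, 0, 0, 0, 0, 0, 0, 0, 0, 0, 0]' --grip 0.005 --force 100

```text
t: 3.72
tool_pos: [0.4216, -0.2567, 0.06]
tool_rot: [2.132, -2.307, 0.003]
contact_force: [-1.8, 1.5, 6.2]
opening: 0.0158
```

Call:
step_arm --targets '[0, 0, -0.003, 0, 0, 0, -0.008, 0, 0, 0, -0.015, 0, 0, 0, -0.025, 0, 0, 0, -0.035, 0, 0, 0, -0.045, 0, 0, 0, -0.055, 0, 0, 0, -0.07, 0, 0, 0, -0.085, 0, 0, 0, -0.1, 0, 0, 0, -0.11, 0, 0, 0, -0.115, 0]'

```text
t: 4.72
tool_pos: [0.4223, -0.2571, 0.1776]
tool_rot: [-2.132, 2.307, -0.009]
contact_force: [0.2, -0.3, -3.3]
opening: 0.0161
```

```bash
python3 - <<'E'
from h import *
o=monitor.get_obs();print(np.round(o['contact_force'],2),np.round(o['wrist_torque'],2),o['opening'])
P=cam('wrist');save(P,'w3.png');p=cam('scene');save(p,'s3.png');W=cloud(p)
t=o['tool_pos']
for dz in (.10,.11,.12,.13):
  print(rimfit(W,(.531,-.263),.07,.064,dz,.006))
# rim plane fit: top cam
for n in('top','scene'):
  p=cam(n);W=cloud(p);d=np.hypot(W[...,0]-.531,W[...,1]+.263)
  m=(abs(d-.069)<.006)&(W[...,2]>.13)&(W[...,2]<.22);Q=W[m];Q=Q[Q[:,0]>.47]
  A=np.c_[Q[:,:2]-[.531,-.263],np.ones(len(Q))];s=np.linalg.lstsq(A,Q[:,2],rcond=None)[0];print(n,len(Q),s)
plan((.421,-.256,.058),-94.5)
E
```

```text
[ 0.24 -0.33 -3.26] [ 0.07  0.32 -0.  ] 0.01612420602619726
(array([ 0.53188569, -0.26508976]), 299, np.float64(0.16399138095332064))
(array([ 0.5315398 , -0.26502659]), 333, np.float64(0.17432822168094325))
(array([ 0.53098533, -0.2648702 ]), 213, np.float64(0.1816409703718025))
(array([ 0.40345531, -0.30762612]), 81, np.float64(0.19497719120528395))
top 590 [0.02219928 0.03810958 0.16059038]
scene 1204 [-0.0075382   0.00327647  0.15675785]
t 4.92 pos [ 0.4211 -0.2562  0.1742] psi -94.5 tilt [ 0.    -0.001 -1.   ] q6 0.95 | shift [-3.000e-04  1.000e-04  1.162e-01] roll rad -0.0
```

View pics/s3.png

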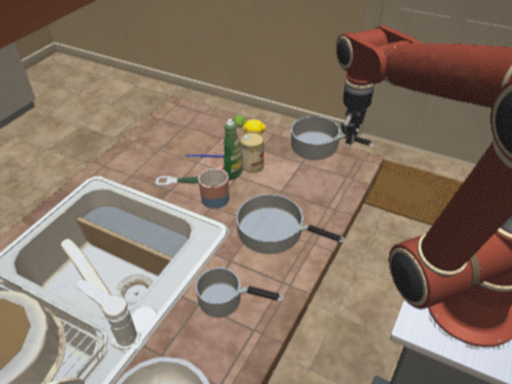

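View pics/w3.png

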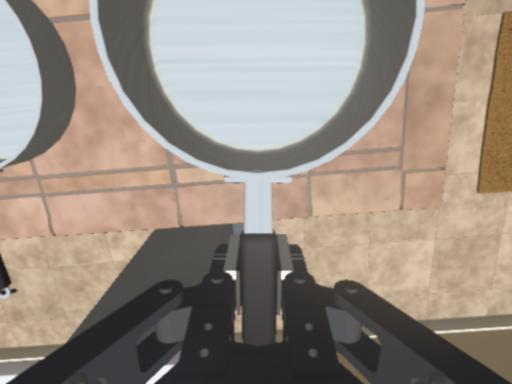

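The pan is lifted 115 mm, centred between the fingers and visibly nearly level. I'll check its tilt by taking the rim height per angular bin.

```bash
cat >> h.py <<'E'
def rimplane(W,c,r,zlo,zhi,skip=None):
    d=np.hypot(W[...,0]-c[0],W[...,1]-c[1]);m=(d>r-.008)&(d<r+.006)&(W[...,2]>zlo)&(W[...,2]<zhi);Q=W[m]
    a=np.degrees(np.arctan2(Q[:,1]-c[1],Q[:,0]-c[0]));B=[]
    for k in np.arange(-180,180,10):
        if skip is not None and abs((k+5-skip+180)%360-180)<25: continue
        s=Q[(a>=k)&(a<k+10)]
        if len(s)>=3: B.append(s[np.argsort(s[:,2])[-max(3,len(s)//6):]].mean(0))
    B=np.array(B);x,y,R=0,0,0
    f=least_squares(lambda s:s[0]*(B[:,0]-c[0])+s[1]*(B[:,1]-c[1])+s[2]-B[:,2],[0,0,(zlo+zhi)/2],loss='soft_l1',f_scale=.002).x
    cc=least_squares(lambda q:np.hypot(B[:,0]-q[0],B[:,1]-q[1])-(r-.0015),c,loss='soft_l1',f_scale=.002).x
    return len(B),np.round(f,4),np.round(cc,4)
E
python3 - <<'E'
from h import *
for n in('top','scene'):
  p=cam(n);W=cloud(p);print(n,rimplane(W,(.531,-.264),.07,.15,.2,176), 'ref small',rimplane(W,(.5445,.267),.052,.04,.08,190),'ref large',rimplane(W,(.5427,.004),.09,.04,.075,180))
E
```

```text
top (27, array([-0.0121,  0.0063,  0.1761]), array([ 0.5306, -0.263 ])) ref small (32, array([0.0045, 0.0053, 0.0671]), array([0.5457, 0.2675])) ref large (32, array([-0.0011,  0.0028,  0.0605]), array([0.5431, 0.0042]))
scene (30, array([-0.0143,  0.001 ,  0.1773]), array([ 0.5302, -0.2633])) ref small (32, array([ 0.001 , -0.0001,  0.0701]), array([0.5449, 0.2675])) ref large (32, array([-0.0008, -0.0034,  0.0627]), array([0.5425, 0.0043]))
```

```bash
python3 - <<'E'
from h import *
plan((.4877,-.0913,.175),-30.9)
E
```

```text
t 5.02 pos [ 0.4208 -0.256   0.1736] psi -94.5 tilt [-0.  0. -1.] q6 0.95 | shift [-0.1694 -0.0537 -0.0014] roll rad -1.11
```

Call:
step_arm --targets '[-0.001, 0, -0.001, -0.01, -0.004, -0.001, -0.001, -0.03, -0.009, -0.003, -0.001, -0.06, -0.015, -0.005, -0.001, -0.1, -0.022, -0.007, -0.001, -0.145, -0.03, -0.01, -0.001, -0.195, -0.038, -0.012, -0.001, -0.25, -0.046, -0.015, -0.001, -0.305, -0.054, -0.017, -0.001, -0.36, -0.062, -0.02, -0.001, -0.41, -0.07, -0.022, -0.001, -0.46, -0.078, -0.025, -0.001, -0.51]'

```text
t: 6.02
tool_pos: [0.4521, -0.1793, 0.1745]
tool_rot: [2.649, -1.689, -0.001]
contact_force: [0.0, -0.6, -3.2]
opening: 0.0156
```

```bash
python3 - <<'E'
from h import *
plan((.4877,-.0913,.175),-30.9)
E
```

```text
t 6.02 pos [ 0.4521 -0.1793  0.1745] psi -65.1 tilt [-0.001  0.    -1.   ] q6 0.6 | shift [-0.0648 -0.0694 -0.0005] roll rad -0.596
```

Call:
step_arm --targets '[-0.007, -0.007, 0, -0.05, -0.014, -0.014, 0, -0.11, -0.021, -0.022, 0, -0.17, -0.028, -0.03, 0, -0.23, -0.035, -0.038, 0, -0.3, -0.042, -0.045, 0, -0.37, -0.048, -0.052, 0, -0.44, -0.054, -0.058, 0, -0.5, -0.059, -0.063, 0, -0.55, -0.063, -0.067, 0, -0.58, -0.065, -0.069, 0, -0.596, -0.065, -0.069, 0, -0.596]'

```text
t: 7.02
tool_pos: [0.4874, -0.0907, 0.1744]
tool_rot: [3.029, -0.835, -0.001]
contact_force: [0.1, -0.9, -3.8]
opening: 0.0159
```

```bash
python3 - <<'E'
from h import *
for n in('top','scene'):
  p=cam(n);W=cloud(p);save(p,n+'4.png');print(n,rimplane(W,(.5427,.004),.07,.15,.2,240),'large',rimplane(W,(.5427,.004),.09,.04,.075,180))
p=cam('wrist');save(p,'w4.png')
plan((.4877,-.0913,.175),-30.9)
E
```

```text
top (27, array([-0.0124, -0.0077,  0.176 ]), array([0.5427, 0.0052])) large (15, array([-0.0002,  0.0025,  0.0592]), array([0.5434, 0.0042]))
scene (32, array([-0.0101, -0.0163,  0.1779]), array([0.5422, 0.0046])) large (22, array([ 0.0045, -0.0039,  0.0625]), array([0.543 , 0.0039]))
t 7.17 pos [ 0.4872 -0.0915  0.1745] psi -30.9 tilt [-0. -0. -1.] q6 0.2 | shift [ 0.0003 -0.0004 -0.0005] roll rad -0.001
```

View pics/top4.png

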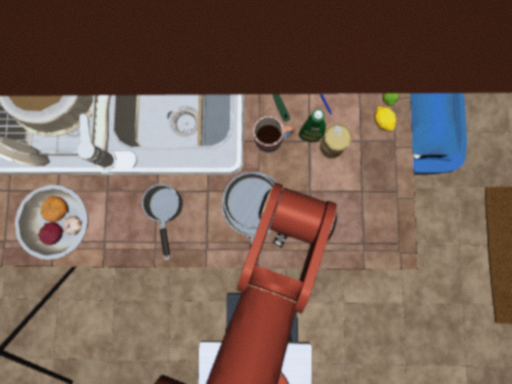

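View pics/scene4.png

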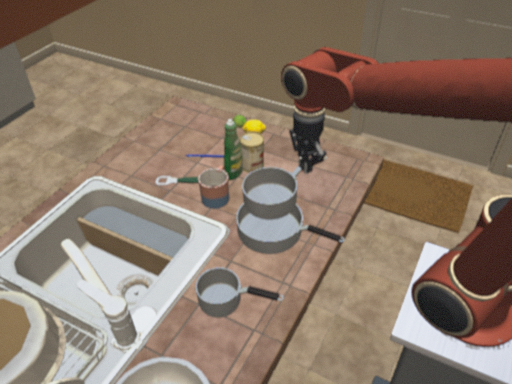

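Both views show the medium pan centred over the large one to within 1 mm. Lowering it now.

Call:
step_arm --targets '[0, 0, 0.004, 0, 0, 0, 0.012, 0, 0, 0, 0.022, 0, 0, 0, 0.033, 0, 0, 0, 0.044, 0, 0, 0, 0.055, 0, 0, 0, 0.066, 0, 0, 0, 0.076, 0, 0, 0, 0.085, 0, 0, 0, 0.092, 0, 0, 0, 0.097, 0, 0, 0, 0.1, 0]'

```text
t: 8.17
tool_pos: [0.4869, -0.0914, 0.0736]
tool_rot: [3.028, -0.838, -0.002]
contact_force: [0.7, 0.1, -2.9]
opening: 0.0158
```

Call:
step_arm --targets '[0, 0, 0.001, 0, 0, 0, 0.002, 0, 0, 0, 0.003, 0, 0, 0, 0.004, 0, 0, 0, 0.005, 0, 0, 0, 0.005, 0, 0, 0, 0.005, 0]'

```text
t: 8.75
tool_pos: [0.487, -0.0915, 0.0688]
tool_rot: [3.028, -0.838, -0.002]
contact_force: [-0.2, 0.3, -2.1]
opening: 0.0163
```

```bash
python3 - <<'E'
from h import *
o=monitor.get_obs();print(np.round(o['contact_force'],2),np.round(o['wrist_torque'],2),o['opening'])
for n in('top','scene'):
  p=cam(n);W=cloud(p);print(n,rimplane(W,(.5427,.004),.07,.064,.1,240),'large',rimplane(W,(.5427,.004),.09,.04,.072,180))
plan((.4877,-.0913,.064),-30.9)
E
```

```text
[-0.2   0.25 -2.08] [-0.3   0.21 -0.01] 0.016307055679637927
top (27, array([-0.0047, -0.01  ,  0.0704]), array([0.5421, 0.0041])) large (23, array([-0.0068, -0.007 ,  0.0607]), array([0.5429, 0.0039]))
scene (32, array([-0.0175, -0.0163,  0.0727]), array([0.5422, 0.0041])) large (32, array([-0.0004, -0.0009,  0.0626]), array([0.5429, 0.0042]))
t 8.85 pos [ 0.487  -0.0915  0.0688] psi -30.9 tilt [-0.001 -0.    -1.   ] q6 0.2 | shift [ 0.0005 -0.0005  0.0048] roll rad -0.0
```

Call:
step_arm --targets '[0, 0, 0.0005, 0, 0, 0, 0.001, 0, 0, 0, 0.0015, 0, 0, 0, 0.002, 0, 0, 0, 0.0025, 0, 0, 0, 0.003, 0, 0, 0, 0.003, 0]'

```text
t: 9.43
tool_pos: [0.4871, -0.0915, 0.0658]
tool_rot: [3.028, -0.838, -0.001]
contact_force: [-0.4, 0.3, -2.1]
opening: 0.0162
```

```bash
python3 - <<'E'
from h import *
o=monitor.get_obs();print(np.round(o['contact_force'],2),np.round(o['wrist_torque'],2),o['opening'])
for n in('top','scene'):
  p=cam(n);W=cloud(p);print(n,rimplane(W,(.5427,.004),.07,.064,.1,240),'large',rimplane(W,(.5427,.004),.09,.04,.072,180))
plan((.4877,-.0913,.064),-30.9)
E
```

```text
[-0.43  0.29 -2.09] [-0.17  0.15  0.06] 0.01623454023050193
top (27, array([-0.0005, -0.0014,  0.0682]), array([0.5428, 0.0043])) large (23, array([-0.0014, -0.0036,  0.0601]), array([0.5433, 0.0041]))
scene (32, array([-0.0085, -0.0095,  0.0711]), array([0.5423, 0.0044])) large (32, array([ 0.0017, -0.0042,  0.0625]), array([0.5425, 0.0041]))
t 9.53 pos [ 0.4872 -0.0915  0.0659] psi -30.9 tilt [-0.001 -0.    -1.   ] q6 0.2 | shift [ 0.0004 -0.0004  0.0019] roll rad -0.001
```

Wrist torque has fallen by half, so the far edge is touching. I'll go down a little more.

Call:
step_arm --targets '[0, 0, 0.0004, 0, 0, 0, 0.0008, 0, 0, 0, 0.0012, 0, 0, 0, 0.0016, 0, 0, 0, 0.0016, 0, 0, 0, 0.0016, 0]'

```text
t: 10.03
tool_pos: [0.4873, -0.0916, 0.0645]
tool_rot: [3.028, -0.838, -0.0]
contact_force: [-1.0, -0.3, -1.3]
opening: 0.0157
```

```bash
python3 - <<'E'
from h import *
o=monitor.get_obs();print(np.round(o['contact_force'],2),np.round(o['wrist_torque'],2),o['opening'])
plan((.4877,-.0913,.064),-30.9)
E
```

```text
[-0.96 -0.34 -1.31] [-0.16  0.14 -0.01] 0.015734442951260957
t 10.03 pos [ 0.4873 -0.0916  0.0645] psi -30.9 tilt [-0. -0. -1.] q6 0.2 | shift [ 0.0002 -0.0004  0.0005] roll rad -0.001
```

Call:
step_arm --targets '[0, 0, 0.0004, 0, 0, 0, 0.0008, 0, 0, 0, 0.001, 0, 0, 0, 0.001, 0]'

```text
t: 10.37
tool_pos: [0.4875, -0.0917, 0.0641]
tool_rot: [3.027, -0.838, -0.0]
contact_force: [-3.1, -1.2, 4.1]
opening: 0.016
```

Call:
step_arm --targets '[0, 0, 0, 0, 0, 0, 0, 0, 0, 0, 0, 0, 0, 0, 0, 0]' --force 20

```text
t: 10.7
tool_pos: [0.4876, -0.0917, 0.0641]
tool_rot: [3.028, -0.837, 0.0]
contact_force: [-1.3, -0.1, 1.5]
opening: 0.0158
```

Call:
step_arm --targets '[0, 0, 0, 0, 0, 0, 0, 0, 0, 0, 0, 0, 0, 0, 0, 0, 0, 0, 0, 0, 0, 0, 0, 0]' --grip 0.045

```text
t: 11.2
tool_pos: [0.4876, -0.0917, 0.0641]
tool_rot: [3.028, -0.838, 0.0]
contact_force: [0.9, 0.3, -0.7]
opening: 0.0452
```

```bash
python3 - <<'E'
from h import *
o=monitor.get_obs();print(np.round(o['contact_force'],2),o['opening'])
for n in('top','scene'):
  p=cam(n);W=cloud(p);print(n,rimplane(W,(.5427,.004),.07,.064,.1,240),'large',rimplane(W,(.5427,.004),.09,.04,.072,180))
p=cam('wrist');save(p,'w5.png')
plan((.4877,-.0913,.18),-30.9)
E
```

```text
[ 0.94  0.28 -0.74] 0.04524696414149023
top (27, array([-0.001,  0.   ,  0.068]), array([0.5429, 0.0045])) large (23, array([-0.0077, -0.0041,  0.0606]), array([0.5429, 0.0039]))
scene (32, array([-0.0009,  0.0011,  0.0705]), array([0.5425, 0.0048])) large (32, array([ 0.0005, -0.0074,  0.0627]), array([0.5428, 0.0044]))
t 11.35 pos [ 0.4876 -0.0917  0.0641] psi -30.9 tilt [ 0. -0. -1.] q6 0.2 | shift [-1.000e-04 -3.000e-04 -1.159e-01] roll rad -0.0
```

View pics/w5.png

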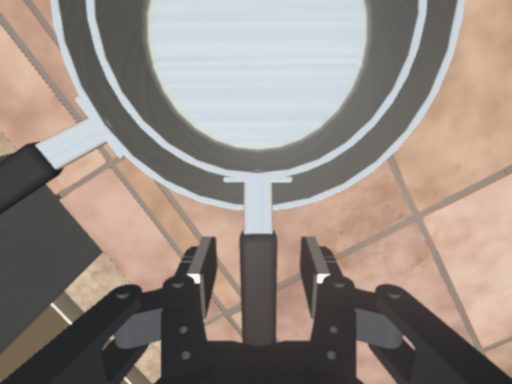

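The medium pan is nested flat with its handle 60° from the large one's. I'll retreat upward and then move to the small pan.

Call:
step_arm --targets '[0, 0, -0.006, 0, 0, 0, -0.018, 0, 0, 0, -0.035, 0, 0, 0, -0.06, 0, 0, 0, -0.085, 0, 0, 0, -0.1, 0, 0, 0, -0.11, 0, 0, 0, -0.116, 0]'

```text
t: 12.02
tool_pos: [0.4885, -0.0919, 0.1828]
tool_rot: [3.027, -0.837, 0.006]
contact_force: [0.1, -0.3, -0.5]
opening: 0.0443
```

```bash
python3 - <<'E'
from h import *
plan((.448,.251,.17),99.5)
E
```

```text
t 12.02 pos [ 0.4885 -0.0919  0.1828] psi -30.9 tilt [ 0.004 -0.002 -1.   ] q6 0.2 | shift [-0.211  -0.2733  0.0122] roll rad -2.276
```

Call:
step_arm --targets '[-0.005, -0.007, 0.001, -0.06, -0.015, -0.02, 0.001, -0.16, -0.028, -0.037, 0.001, -0.27, -0.042, -0.055, 0.002, -0.38, -0.056, -0.073, 0.002, -0.49, -0.07, -0.091, 0.003, -0.6, -0.084, -0.109, 0.004, -0.71, -0.098, -0.127, 0.005, -0.82, -0.112, -0.145, 0.006, -0.93, -0.126, -0.163, 0.007, -1.04, -0.138, -0.178, 0.008, -1.14, -0.148, -0.191, 0.009, -1.24]'

```text
t: 13.02
tool_pos: [0.4588, 0.1492, 0.1725]
tool_rot: [2.946, 1.085, 0.002]
contact_force: [0.2, -0.0, 0.4]
opening: 0.0447
```

```bash
python3 - <<'E'
from h import *
plan((.448,.251,.17),99.5)
E
```

```text
t 13.02 pos [0.4588 0.1492 0.1725] psi 40.5 tilt [ 0.002 -0.002 -1.   ] q6 -0.54 | shift [ 0.0579 -0.0845  0.0024] roll rad -1.031
```

Call:
step_arm --targets '[0.006, -0.01, 0, -0.11, 0.012, -0.019, 0, -0.22, 0.019, -0.028, 0, -0.33, 0.026, -0.038, 0, -0.44, 0.033, -0.048, 0, -0.55, 0.039, -0.057, 0, -0.66, 0.045, -0.066, 0.001, -0.77, 0.051, -0.074, 0.001, -0.87, 0.055, -0.08, 0.002, -0.95, 0.058, -0.084, 0.002, -1.01, 0.058, -0.084, 0.002, -1.03, 0.058, -0.084, 0.002, -1.03]'

```text
t: 14.02
tool_pos: [0.4479, 0.2506, 0.1697]
tool_rot: [2.029, 2.396, -0.002]
contact_force: [0.5, -1.2, -0.1]
opening: 0.0449
```

```bash
python3 - <<'E'
from h import *
p=cam('wrist');save(p,'w6.png');W=cloud(p)
c=np.array([.545,.2673])
print(grip(W,p,c,.078,.147,.06,.1))
d=np.hypot(W[...,0]-c[0],W[...,1]-c[1]);P=[]
m=(W[...,2]>.065)&(W[...,2]<.1)&(p['color'].max(-1)<90)
for a in np.arange(.07,.15,.01):
    q=W[m&(d>a)&(d<a+.01)]
    if len(q): print(round(a,2),len(q),np.round(q.min(0),3),np.round(q.max(0),3))
print(rimplane(W,c,.052,.05,.08,190))
plan((.448,.251,.062),99.5)
E
```

```text
(634, np.float64(-2.947461858346881), array([0.44089102, 0.2469163 , 0.08524291]))
0.07 115 [0.465 0.244 0.083] [0.474 0.261 0.088]
0.08 171 [0.456 0.243 0.083] [0.468 0.259 0.088]
0.09 81 [0.446 0.241 0.081] [0.458 0.257 0.087]
0.1 77 [0.436 0.239 0.082] [0.448 0.256 0.087]
0.11 68 [0.426 0.237 0.084] [0.438 0.254 0.087]
0.12 59 [0.417 0.235 0.082] [0.428 0.252 0.087]
0.13 52 [0.407 0.234 0.083] [0.419 0.251 0.087]
0.14 76 [0.401 0.233 0.082] [0.408 0.248 0.087]
(24, array([ 0.0018, -0.0068,  0.0685]), array([0.5465, 0.267 ]))
t 14.07 pos [0.4481 0.2505 0.1698] psi 99.4 tilt [ 0.001 -0.002 -1.   ] q6 -1.37 | shift [ 0.0008 -0.      0.1078] roll rad -0.002
```

View pics/w6.png

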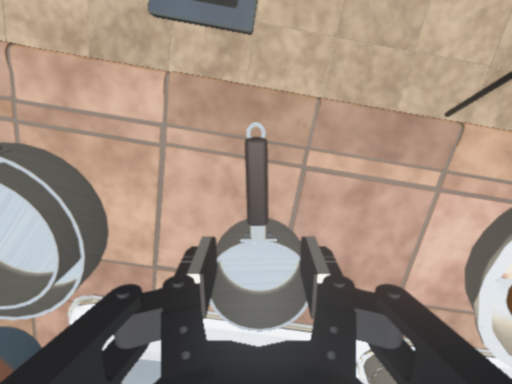

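The grip runs from (256,138) to (258,225), aligned with the jaws. Its centreline is 2 mm to the right of the jaw centre, and the top is at 0.087, which fits. Descending.

Call:
step_arm --targets '[-0.001, 0, 0.006, 0, -0.0015, 0, 0.02, 0, -0.0015, 0, 0.04, 0, -0.0015, 0, 0.06, 0, -0.0015, 0, 0.08, 0, -0.0015, 0, 0.095, 0, -0.0015, 0, 0.104, 0, -0.0015, 0, 0.108, 0, -0.0015, 0, 0.108, 0]'

```text
t: 14.82
tool_pos: [0.4478, 0.2482, 0.0608]
tool_rot: [2.032, 2.394, -0.005]
contact_force: [0.0, 1.2, -0.4]
opening: 0.0452
```

```bash
python3 - <<'E'
from h import *
p=cam('wrist');save(p,'w7.png')
o=monitor.get_obs();print(np.round(o['contact_force'],2))
plan((.448,.249,.062),99.5)
E
```

```text
[-0.28 -0.36  0.03]
t 14.87 pos [0.4485 0.2486 0.0619] psi 99.4 tilt [ 0.001 -0.002 -1.   ] q6 -1.37 | shift [ 0.0005 -0.0005 -0.0001] roll rad -0.002
```

View pics/w7.png

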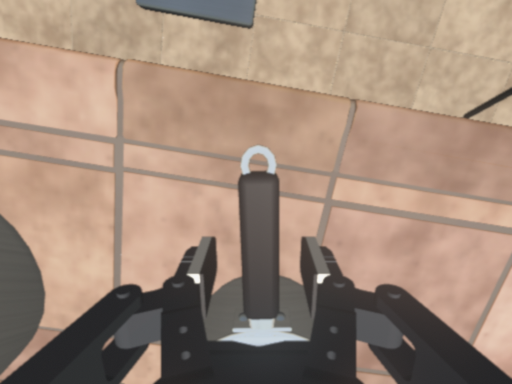

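The handle is centred between the fingers at column 259. Closing, then lifting.

Call:
step_arm --targets '[0, 0, 0, 0, 0, 0, 0, 0, 0, 0, 0, 0, 0, 0, 0, 0, 0, 0, 0, 0, 0, 0, 0, 0, 0, 0, 0, 0, 0, 0, 0, 0]' --grip 0.005 --force 100

```text
t: 15.53
tool_pos: [0.4493, 0.249, 0.0631]
tool_rot: [2.031, 2.393, 0.0]
contact_force: [-1.9, 0.0, 6.2]
opening: 0.0162
```

Call:
step_arm --targets '[0, 0, -0.003, 0, 0, 0, -0.008, 0, 0, 0, -0.015, 0, 0, 0, -0.025, 0, 0, 0, -0.035, 0, 0, 0, -0.045, 0, 0, 0, -0.055, 0, 0, 0, -0.07, 0, 0, 0, -0.085, 0, 0, 0, -0.1, 0, 0, 0, -0.112, 0, 0, 0, -0.12, 0]'

```text
t: 16.53
tool_pos: [0.4497, 0.2495, 0.1856]
tool_rot: [2.03, 2.392, 0.004]
contact_force: [0.5, 0.1, -1.4]
opening: 0.0159
```

```bash
python3 - <<'E'
from h import *
o=monitor.get_obs();print(np.round(o['contact_force'],2),np.round(o['wrist_torque'],2),o['opening'])
for n in('top','scene'):
  p=cam(n);W=cloud(p);print(n,rimplane(W,(.545,.267),.052,.16,.21,190), 'med',rimplane(W,(.5427,.004),.07,.064,.1,240))
save(p,'s8.png')
plan((.448,.249,.062),99.5)
E
```

```text
[ 0.5   0.14 -1.43] [-0.04  0.14 -0.04] 0.01589542608881062
top (32, array([ 0.0071, -0.0142,  0.1881]), array([0.546 , 0.2663])) med (32, array([-0.0008,  0.0019,  0.0681]), array([0.5429, 0.0045]))
scene (32, array([-0.0004, -0.0002,  0.1921]), array([0.5462, 0.2667])) med (13, array([-0.0034,  0.0051,  0.0701]), array([0.5427, 0.0042]))
t 16.63 pos [0.4501 0.2496 0.1854] psi 99.4 tilt [ 0.006 -0.    -1.   ] q6 -1.37 | shift [-1.000e-04 -2.900e-03  1.234e-01] roll rad -0.002
```

View pics/s8.png

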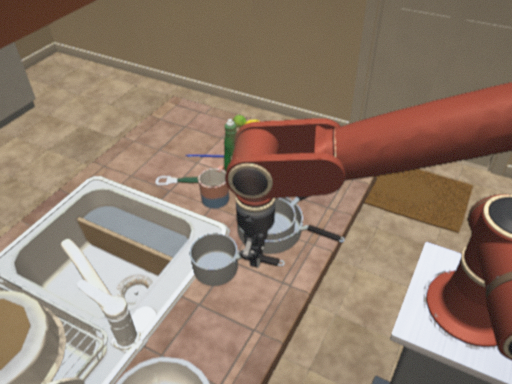

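The small pan is held level. Its axis is 97.5 mm from the TCP, with the handle at 190°. I'll carry it to the nest with the handle at 120°.

```bash
python3 - <<'E'
from h import *
plan((.494,.0889,.186),29.2)
E
```

```text
t 16.63 pos [0.4501 0.2496 0.1854] psi 99.4 tilt [ 0.006 -0.    -1.   ] q6 -1.37 | shift [-0.1657  0.0172 -0.0003] roll rad 1.225
```

Call:
step_arm --targets '[-0.001, 0, 0, 0.01, -0.004, 0, 0, 0.03, -0.009, 0.001, 0, 0.065, -0.015, 0.002, 0, 0.11, -0.022, 0.002, 0, 0.16, -0.03, 0.003, 0, 0.22, -0.038, 0.004, 0, 0.28, -0.046, 0.005, 0, 0.34, -0.054, 0.006, 0, 0.4, -0.062, 0.006, 0, 0.46, -0.07, 0.007, 0, 0.52, -0.078, 0.008, 0, 0.58]'

```text
t: 17.63
tool_pos: [0.4703, 0.173, 0.1845]
tool_rot: [2.635, 1.706, 0.005]
contact_force: [-0.3, -0.2, -2.3]
opening: 0.016
```

```bash
python3 - <<'E'
from h import *
plan((.494,.0889,.186),29.2)
E
```

```text
t 17.63 pos [0.4703 0.173  0.1845] psi 65.9 tilt [ 0.004 -0.001 -1.   ] q6 -0.94 | shift [-0.067   0.056  -0.0013] roll rad 0.64
```

Call:
step_arm --targets '[-0.007, 0.006, 0, 0.06, -0.014, 0.012, 0, 0.12, -0.021, 0.018, -0.001, 0.19, -0.029, 0.024, -0.001, 0.26, -0.037, 0.03, -0.001, 0.33, -0.044, 0.036, -0.001, 0.4, -0.05, 0.042, -0.001, 0.47, -0.056, 0.047, -0.001, 0.53, -0.061, 0.051, -0.001, 0.58, -0.065, 0.054, -0.001, 0.62, -0.067, 0.056, -0.001, 0.64, -0.067, 0.056, -0.001, 0.64]'

```text
t: 18.63
tool_pos: [0.4939, 0.0882, 0.185]
tool_rot: [3.04, 0.788, 0.005]
contact_force: [-0.1, -0.3, -2.5]
opening: 0.0161
```

```bash
python3 - <<'E'
from h import *
for n in('top','scene'):
  p=cam(n);W=cloud(p);save(p,n+'9.png');print(n,rimplane(W,(.5427,.0045),.052,.16,.21,120), 'med',rimplane(W,(.5427,.004),.07,.064,.1,240))
p=cam('wrist');save(p,'w9.png');W=cloud(p);print(rimplane(W,(.5427,.0045),.052,.16,.21,120),rimplane(W,(.5427,.004),.07,.055,.085,240))
plan((.494,.0889,.186),29.2)
E
```

```text
top (32, array([-0.0059,  0.0062,  0.188 ]), array([0.5419, 0.0027])) med (21, array([-0.01  , -0.002 ,  0.0679]), array([0.5432, 0.0049]))
scene (5, array([ 0.0819, -0.069 ,  0.1705]), array([0.5416, 0.0039])) med (23, array([-0.0047,  0.0026,  0.0703]), array([0.543 , 0.0043]))Traceback (most recent call last):
  File "<stdin>", line 4, in <module>
  File "h.py", line 59, in rimplane
    f=least_squares(lambda s:s[0]*(B[:,0]-c[0])+s[1]*(B[:,1]-c[1])+s[2]-B[:,2],[0,0,(zlo+zhi)/2],loss='soft_l1',f_scale=.002).x
      ~~~~~~~~~~~~~^^^^^^^^^^^^^^^^^^^^^^^^^^^^^^^^^^^^^^^^^^^^^^^^^^^^^^^^^^^^^^^^^^^^^^^^^^^^^^^^^^^^^^^^^^^^^^^^^^^^^^^^^^
    return func(*args, **kwargs)
    vector_fun = VectorFunction(
        fun_wrapped,
    ...<6 lines>...
        workers=workers
    )
    self._update_fun()
    ~~~~~~~~~~~~~~~~^^
    self.f = self.fun_wrapped(xp_copy(self.x))
             ~~~~~~~~~~~~~~~~^^^^^^^^^^^^^^^^^
    return np.atleast_1d(self.fun(x))
                         ~~~~~~~~^^^
    return self.f(x, *self.args, **self.kwargs)
           ~~~~~~^^^^^^^^^^^^^^^^^^^^^^^^^^^^^^
  File "h.py", line 59, in <lambda>
    f=least_squares(lambda s:s[0]*(B[:,0]-c[0])+s[1]*(B[:,1]-c[1])+s[2]-B[:,2],[0,0,(zlo+zhi)/2],loss='soft_l1',f_scale=.002).x
                                   ~^^^^^
IndexError: too many indices for array: array is 1-dimensional, but 2 were indexed
```

View pics/top9.png

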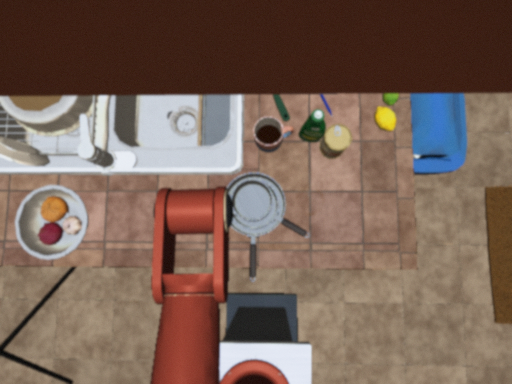

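View pics/scene9.png

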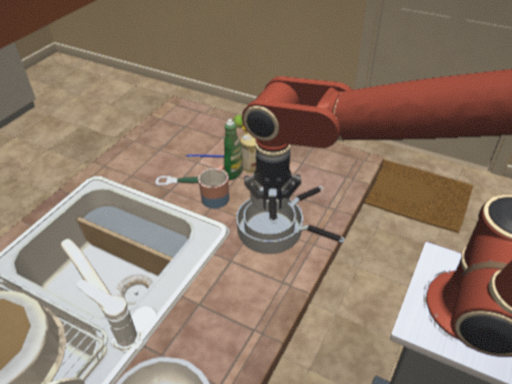

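The top view puts the small pan within about 2 mm of the medium's axis, and the gap is 15 mm all round. Lowering with a small correction.

Call:
step_arm --targets '[0.001, 0, 0.004, 0, 0.0015, -0.001, 0.012, 0, 0.0015, -0.001, 0.022, 0, 0.0015, -0.001, 0.033, 0, 0.0015, -0.001, 0.045, 0, 0.0015, -0.001, 0.057, 0, 0.0015, -0.001, 0.068, 0, 0.0015, -0.001, 0.079, 0, 0.0015, -0.001, 0.088, 0, 0.0015, -0.001, 0.095, 0, 0.0015, -0.001, 0.1, 0, 0.0015, -0.001, 0.103, 0]'

```text
t: 19.78
tool_pos: [0.4949, 0.0906, 0.0816]
tool_rot: [3.039, 0.791, 0.005]
contact_force: [0.0, 1.3, -2.4]
opening: 0.0159
```

Call:
step_arm --targets '[0, 0, 0.001, 0, 0, 0, 0.002, 0, 0, 0, 0.003, 0, 0, 0, 0.004, 0, 0, 0, 0.005, 0, 0, 0, 0.006, 0, 0, 0, 0.006, 0, 0, 0, 0.006, 0]'

```text
t: 20.45
tool_pos: [0.4949, 0.0906, 0.0756]
tool_rot: [3.039, 0.791, 0.005]
contact_force: [0.8, -0.5, -2.7]
opening: 0.0157
```

```bash
python3 - <<'E'
from h import *
o=monitor.get_obs();print(np.round(o['contact_force'],2),np.round(o['wrist_torque'],2),o['opening'])
p=cam('top');W=cloud(p);print(rimplane(W,(.5427,.004),.052,.066,.1,120),'med',rimplane(W,(.5427,.004),.07,.055,.08,120),'large',rimplane(W,(.5427,.004),.09,.04,.072,180))
plan((.494,.0889,.0705),29.2)
E
```

```text
[ 0.76 -0.48 -2.7 ] [ 0.16  0.15 -0.01] 0.015730779090688585
(31, array([-0.0071,  0.0153,  0.0785]), array([0.5429, 0.0052])) med (29, array([-0.0015, -0.0068,  0.0678]), array([0.543, 0.004])) large (25, array([-0.0035,  0.0046,  0.0605]), array([0.5431, 0.0043]))
t 20.5 pos [0.4949 0.0906 0.0757] psi 29.2 tilt [ 0.003 -0.    -1.   ] q6 -0.48 | shift [-0.0016  0.001   0.0052] roll rad -0.0
```

Call:
step_arm --targets '[0, 0, 0.0005, 0, 0, 0, 0.001, 0, 0, 0, 0.0015, 0, 0, 0, 0.002, 0, 0, 0, 0.0025, 0, 0, 0, 0.003, 0, 0, 0, 0.003, 0]'

```text
t: 21.08
tool_pos: [0.4949, 0.0906, 0.0726]
tool_rot: [3.039, 0.791, 0.005]
contact_force: [-0.5, -0.4, -1.4]
opening: 0.0161
```

```bash
python3 - <<'E'
from h import *
o=monitor.get_obs();print(np.round(o['contact_force'],2),np.round(o['wrist_torque'],2),o['opening'])
p=cam('top');W=cloud(p);print(rimplane(W,(.5427,.004),.052,.066,.1,120))
plan((.494,.0889,.0705),29.2)
E
```

```text
[-0.52 -0.4  -1.38] [0.11 0.12 0.01] 0.016077277278263087
(31, array([-0.001 , -0.0013,  0.0757]), array([0.5431, 0.0052]))
t 21.13 pos [0.495  0.0906 0.0727] psi 29.2 tilt [ 0.003 -0.    -1.   ] q6 -0.48 | shift [-0.0017  0.001   0.0022] roll rad -0.0
```

Call:
step_arm --targets '[0, 0, 0.0004, 0, 0, 0, 0.0008, 0, 0, 0, 0.0012, 0, 0, 0, 0.0012, 0, 0, 0, 0.0012, 0]'

```text
t: 21.55
tool_pos: [0.4952, 0.0907, 0.0718]
tool_rot: [3.039, 0.791, 0.006]
contact_force: [-0.5, 1.5, 0.7]
opening: 0.016
```

```bash
python3 - <<'E'
from h import *
o=monitor.get_obs();print(np.round(o['contact_force'],2),np.round(o['wrist_torque'],2),o['opening'])
plan((.494,.0889,.0705),29.2)
E
```

```text
[-0.49  1.48  0.74] [0.19 0.13 0.03] 0.015996236811386573
t 21.55 pos [0.4952 0.0907 0.0718] psi 29.2 tilt [ 0.004 -0.    -1.   ] q6 -0.48 | shift [-0.0019  0.0009  0.0013] roll rad -0.0
```

It's resting now: the vertical force has gone from −2.7 N to +0.7 N. Releasing.

Call:
step_arm --targets '[0, 0, 0, 0, 0, 0, 0, 0, 0, 0, 0, 0, 0, 0, 0, 0]' --force 20

```text
t: 21.88
tool_pos: [0.4952, 0.0906, 0.0718]
tool_rot: [3.039, 0.791, 0.006]
contact_force: [0.0, 1.1, 0.3]
opening: 0.016
```

Call:
step_arm --targets '[0, 0, 0, 0, 0, 0, 0, 0, 0, 0, 0, 0, 0, 0, 0, 0, 0, 0, 0, 0, 0, 0, 0, 0]' --grip 0.045

```text
t: 22.38
tool_pos: [0.4953, 0.0906, 0.0719]
tool_rot: [3.039, 0.791, 0.006]
contact_force: [0.5, -0.3, 0.2]
opening: 0.045
```

Call:
step_arm --targets '[0, 0, -0.006, 0, 0, 0, -0.018, 0, 0, 0, -0.035, 0, 0, 0, -0.06, 0, 0, 0, -0.085, 0, 0, 0, -0.11, 0, 0, 0, -0.13, 0, 0, 0, -0.14, 0, 0, 0, -0.145, 0]'

```text
t: 23.13
tool_pos: [0.4959, 0.0907, 0.2201]
tool_rot: [3.038, 0.791, 0.013]
contact_force: [0.2, 0.7, -0.5]
opening: 0.0451
```

```bash
python3 - <<'E'
from h import *
plan((.35,.28,.25),29.2)
E
```

```text
t 23.13 pos [0.4959 0.0907 0.2201] psi 29.2 tilt [ 0.009 -0.    -1.   ] q6 -0.48 | shift [-0.0348 -0.2363 -0.0312] roll rad 0.0
```

Call:
step_arm --targets '[-0.002, -0.015, -0.002, 0, -0.006, -0.04, -0.005, 0, -0.01, -0.07, -0.009, 0, -0.014, -0.1, -0.013, 0, -0.019, -0.13, -0.017, 0, -0.023, -0.16, -0.021, 0, -0.028, -0.19, -0.025, 0, -0.031, -0.215, -0.028, 0, -0.034, -0.23, -0.03, 0, -0.034, -0.235, -0.03, 0, -0.034, -0.235, -0.03, 0]'

```text
t: 24.05
tool_pos: [0.3505, 0.2797, 0.248]
tool_rot: [3.036, 0.794, 0.011]
contact_force: [0.1, -0.3, -1.0]
opening: 0.0453
```

```bash
python3 - <<'E'
from h import *
S={}
for n in('top','scene'):
  p=cam(n);S[n]=p;W=cloud(p);save(p,n+'10.png')
  print(n,'small',rimplane(W,(.543,.0045),.052,.066,.1,120),'med',rimplane(W,(.543,.0045),.07,.06,.075,240),'large',rimplane(W,(.543,.0045),.09,.04,.066,180))
  for k,lo,hi in(('large',.115,.2),('medium',.1,.165),('small',.1,.147)):
    d=np.hypot(W[...,0]-.543,W[...,1]-.0045);a=np.degrees(np.arctan2(W[...,1]-.0045,W[...,0]-.543))%360
    t=dict(large=180,medium=240,small=120)[k]
    m=(d>lo)&(d<hi)&(abs(a-t)<25)&(W[...,2]>.06)&(W[...,2]<.11)&(p['color'].max(-1)<90)
    if m.sum()>5: print(k,m.sum(),'angle',round(np.mean(a[m]),1),'z',np.round(np.percentile(W[m][:,2],[10,50,90]),3))
  for k in('mug','soap','tin'):
    r=imaging.mark_of(k,p);print(k,np.round(r[0]['uv']) if r else None)
E
```

```text
top small (32, array([-0.0062,  0.0098,  0.0753]), array([0.5436, 0.0056])) med (31, array([0.0071, 0.004 , 0.0678]), array([0.5431, 0.0046])) large (31, array([0.0005, 0.0005, 0.0602]), array([0.5433, 0.0041]))
large 189 angle 180.1 z [0.074 0.076 0.079]
medium 138 angle 240.0 z [0.082 0.084 0.087]
small 103 angle 119.3 z [0.09  0.092 0.095]
mug [272. 139.]
soap [308. 137.]
tin [328. 147.]
scene small (18, array([-0.0093,  0.0036,  0.0782]), array([0.5433, 0.0056])) med (18, array([-0.0073, -0.0051,  0.0705]), array([0.5424, 0.0043])) large (20, array([0.0107, 0.0004, 0.0618]), array([0.5424, 0.0051]))
large 31 angle 179.1 z [0.074 0.079 0.082]
small 45 angle 121.3 z [0.092 0.095 0.098]
mug [217. 194.]
soap [230. 173.]
tin [257. 165.]
```

View pics/top10.png

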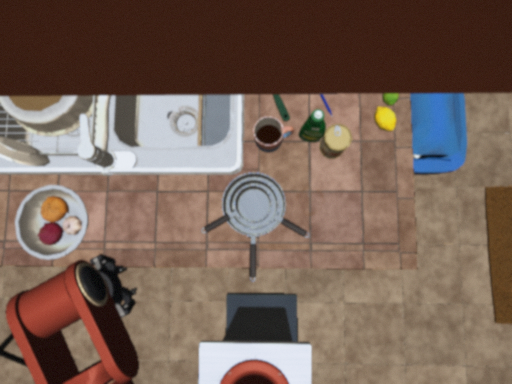

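View pics/scene10.png

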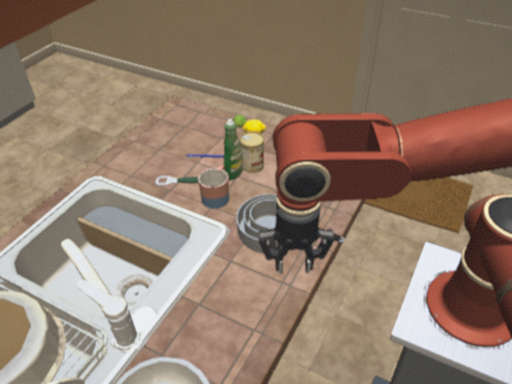

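The pans are concentric at about (254,204) in the top view, with their rims stepped 7.5 mm apart and the handles at 120°, 180° and 240°. The mug, bottle and tin show unmoved, and the arm is clear of everything.

```bash
python3 -c "
from h import *
print(ticket.finish_job())"
```

```text
the job is handed in; nothing more can be done
None
```

The three pans are nested and I've handed in the job, at about 24.5 s on the robot's clock. I gripped the medium pan by its handle and lowered it into the large one, then did the same with the small pan into the medium. I released each pan only once the wrist force showed it resting on the floor below.

**Last checks after backing the arm away:**
- **Centres:** all three agree within about 2 mm.
- **Heights:** in the top view the rims are at about 60, 68 and 75 mm, the steps expected for pans standing on each other's floors.
- **Handles:** they point at about 180° (large), 240° (medium) and 120° (small), so at least about 58° apart.
- **Large pan:** it moved less than 1–2 mm from its start.
- **Mug, bottle and tin:** they look unmoved, with their marks within a few pixels of the start where I had both readings.
- **Forces:** the largest wrist reading I saw was about 6 N, while the fingers closed on the handles. The readings come only at the end of each move, so they can miss brief peaks. I could not measure the force between pans directly.

**Where the checks disagreed or fell short:**
- The top camera placed the medium pan's handle about 8 mm from where the wrist camera saw it. I used the wrist reading, and the grasp came out centred.
- The two cameras differ by about 2–3 mm in absolute height.
- The final rim-plane tilt fits scatter by about 0.01 rad, well under the 0.06 limit.
- In the last scene picture the arm hid part of the pans and the medium handle, so the medium handle's angle comes from the top view only.

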